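Shut and latch the tool-compartment hatch of a luggage side trim

TASK

Swing the open hatch of the grey luggage trim down onto its rubber seal, press it home, and turn the black wing knob clockwise until its hidden tongue has swung behind the frame edge and drawn the hatch down flush and firm. The moulded ramp behind the edge is only plastic: press and turn with feeling, stop turning when the knob goes firm, let go, and do not disturb the tape roll, marker, tape measure and tin lying around.

Things in the scene. Friction and masses are not known exactly. Their poses are not given: they have to be found in the camera images.
- trim: Grey vinyl-covered luggage side trim lying face up on the bench, fixed: 360 (x) x 540 (y) x 65 mm high, piped rim to 68 mm. Origin: centre of its underside, on the bench; x away from the robot, y left, z up. The hatch opening spans x -70..90, y -20..180 mm; a storage recess y -240..-70.
- hatch (a joint): Opening angle of the light grey hatch (rad): 0 = flush with the trim face, bottomed on the frame edge; grows as its near edge swings up; starts 0.5..0.95. Lying unlatched on its seal it reads 0.02..0.033. Stiff hinge (0.3 N m friction): it stays where it is left.
- knob (a joint): Angle of the black wing knob in the hatch (rad), positive clockwise seen from above; starts 0..0.3, stays where it is left. At 0 wing and tongue lie along the latch edge, tongue clear. The tongue reaches under the frame edge from 0.7 on; with the hatch home it goes firm anywhere from 0.8 to 1.5. Free turning takes 0.08 N m, drawing down up to 0.25, a firm knob 0.3 N m and climbing.
- frame_edge (a point): Middle of the inner edge of the frame's near lip, top side, 8 mm below the trim face. Lip 4 mm thick. Behind (below) it, out of sight, a plastic ramp begins 33 mm right (-y) of this point and draws the tongue, and hatch, down up to 5 mm. Its height is hand-set, 2 mm either way. If the hatch is pressed down too little the tongue strikes the ramp's end.
- hatch_hinge (a point): Middle of the hatch's hinge line at its far edge, at mid-thickness, 61 mm above the bench. Hatch plate: 160 mm from hinge to latch edge, 200 mm wide, 8 mm thick, about 0.2 kg. Axes turn with the hatch: -x to the latch edge, y along the hinge, z out of its face.
- hatch_edge (a point): Middle of the hatch's latch edge (towards the robot), on its outer face; axes as hatch_hinge. A black rubber bulb seal on the frame lip below holds the unlatched hatch up to 5 mm proud here; it yields 1 mm per 2.6 N, so about 16 N down on the knob brings the hatch home.
- knob_grip (a point): Where to grip the wing: on the knob's axis, 25 mm above the hatch face, mid-width, 120 mm from the hinge and 40 mm from the latch edge. The wing is 50 mm long (this point's y), 10 mm thick (x) and rises 4 to 34 mm above the face, on a 34 mm disc 4 mm thick; a white mark on its top points with the tongue (-y). Axes turn with the knob, z out of the hatch.
- tongue_tip (a point): Top of the tip of the steel cam tongue on the knob's shaft, under the hatch: 45 mm from the knob's axis, 9 mm below the hatch's underside; 12 mm wide, 5 mm thick. Axes as knob_grip.
- marker: Black marker pen, 130 x 18 x 18 mm, lying on the trim left of the hatch; bystander. Origin: middle of its underside.
- tape_roll: Cream masking-tape roll, 104 mm across, 45 mm high, in the recess right of the hatch, its top 6 mm above the trim face; bystander. Origin: centre of its underside.
- tape_measure: Steel tape measure, 66 x 32 x 58 mm, standing on the bench left of the trim; bystander. Origin: centre of its underside.
- glue_tin: Closed tin with yellow label, 80 mm across, 100 mm high, on the bench left of the trim; bystander. Origin: centre of its underside.

How it is judged:
By the outcome, as a careful person would: the job done as asked, in the order asked, and still so for the second after the job is handed in, with the robot touching nothing.
It also fails if it takes over 72 s, if anything falls off the work surface, if the arm or the gripper's body presses on something with over 40 N, if the wrist force passes 120 N, or if a joint passes its speed limit or range.

ROBOT

A 7-joint arm with a two-finger parallel gripper is mounted at the origin on the work surface. World frame = base frame: x ahead of the robot, y to its left, z up, the work surface at z = 0. Lengths are in m, angles in rad, forces in N, time in s.
With the tool pointing down it reaches from about 0.4 to 0.85 m from the base axis. Payload 10.4 kg.
Tool frame: the origin (TCP) lies on the centre line of the jaws, within the pads' length; the fingertips stand 11 mm ahead of it and the grasp point (between the pads) lies 8 mm behind it (tip_reach is the distance from the TCP to the fingertips, in m); z points along the fingers, y is the line along which they close (so a half turn about z gives the same grasp; the last joint's range is limited). The gripper opens to 85 mm and grips with 20 to 120 N. Pads are 22 mm wide; open, the fingers measure 114 mm over their backs; the gripper's body (76 mm by 85 mm) begins 54 mm behind the grasp point. The pads swing forward as they close: fully open they stand 13 mm farther back than shut.
Start: joints at [1.284, 0.332, -0.065, 1.46, 0.022, 1.35, -0.088], TCP at [0.163, -0.603, 0.242] pointing down, gripper open.
Joint ranges: [-2.6, 2.6], [-0.5, 2.12], [-1.47, 1.34], [0.16, 2.42], [-1.27, 4.41], [0.06, 2.06], [-2.6, 2.6]. Speed limits (rad/s): [2.22, 2.22, 2.79, 2.79, 3.14, 3.14, 3.14].

INTERFACE

Orientations are given as a unit quaternion [x, y, z, w].
In Python, from workcell import get_obs, camera, hand_in, tip_reach gives the robot as it stands. The module is installed in compiled form; this text tells all that it offers.
- The arm moves only by the tool move_arm, never from a script. Its argument "plan" is a list of rows, each an object with "delta_pos": the shift along the tool's x, y, z in parts of the range, where 1.0 means 1 m, a list of three; "turn": the turn, a rotation vector about the tool's x, y, z in fractions of the full range, 1 being 2 rad, a list of three; "fingers": the closure, from 0 (fully open) to 1 (shut). A call has 1 to 12 rows; each row is the pose to reach, as a shift and turn from the pose commanded when the call began, along the tool's axes at that moment; what a row does not reach only later rows make up. A row lasts 1/8 s, in which the tool goes at most 62.5 mm and 10.7 degrees, less where a joint would pass 70% of its speed; a pose out of reach is approached as far as the arm can. No shift or turn number may pass 1 either way. A call with a gripper value outside its range is refused whole. The fingers move at their own pace and stop on an object; "force" is the grip in N (left out, the last holds). Time passes only in rows, so rows that repeat a pose let the fingers close. It gives the time, the measured TCP pose, the force, the opening and the grip force at its end, in the units of the state.
- get_obs(): the state, without advancing time (a new reading comes with each control period).
- camera(name): name is "scene" or "top"; returns a dict with "color" (400x640x3 uint8, red, green, blue), "range_z" (400x640 float32, m along the optical axis (not along the pixel's ray), 0 where there is no reading), "fx", "fy", "cx", "cy" (pixels), "k1" (the pictures are not rectified: a ray, as slopes to the right and down, at radius r is drawn at 1 + k1 r^2 times it, then the intrinsics apply), "R" (3x3) and "t" (3): a world point X has camera coordinates R X + t. Camera axes: x right, y down, z forward; pixel columns grow to the right and rows downward; lengths in m; the calibration is good to about 2 mm. A picture is of the moment at which its call begins.
- hand_in(): hands the job in; it is judged then, once.
The state is a dict: "clock": time; "joint_pos": joint angles; "joint_velocities": joint speeds; "tau": joint torques, N m; "position": TCP position; "ee_rot": TCP orientation; "ft_force": force on the tool from outside, world axes, zero at the start; "torque": the same for the moment, N m; "grip_width": opening from 0.0 (shut) to 1.0 (fully open); "grasp_force": force on a finger pad.
Only numpy, scipy, OpenCV 4.12 (cv2) and the standard library are available. Lean on these libraries where they do the work, as an engineer would, in place of code of your own. Each camera call takes 0.05 s, during which the arm holds its last target. There are 200 camera calls.

## Working session

There is one attempt and no reset: what is moved stays moved. The work goes in short steps, Python scripts to look and compute and a tool call to move; the robot and the scene stay as the last step left them, time stands still between calls to the robot, and variables do not carry over. Pictures are saved under pics/ and viewed, at most 10 in all, crops included, and the job is handed in when it is done.

Besides the shell and the picture viewer there is one more tool, called as a command line: name --argument value ..., lists and objects as JSON in quotes. move_arm: Moves the arm, as the interface text tells. Its arguments: {"type":"object","properties":{"plan":{"type":"array","items":{"type":"object","properties":{"delta_pos":{"type":"array","items":{"type":"number"}},"turn":{"type":"array","items":{"type":"number"}},"fingers":{"type":"number"}}}},"force":{"type":"number"}},"required":["plan"]}

```bash
mkdir -p pics; python3 - <<'E'
from workcell import *
import cv2, numpy as np
o=get_obs(); print({k:np.round(v,3) for k,v in o.items()})
for n in("scene","top"):
    c=camera(n); np.savez(n+".npz",**c); cv2.imwrite(f"pics/{n}0.png",c["color"][...,::-1]); print(n,c["fx"],c["cx"],c["cy"],c["k1"],c["R"],c["t"])
E
```

```text
{'clock': np.float64(0.0), 'joint_pos': array([ 1.284,  0.333, -0.065,  1.461,  0.022,  1.35 , -0.089]), 'joint_velocities': array([-0.   ,  0.001,  0.   , -0.001,  0.   , -0.001, -0.001]), 'tau': array([ 1.0000e-03, -6.2545e+01,  5.0000e-02, -3.9160e+01,  1.6000e-02,
        1.0000e-02,  0.0000e+00]), 'position': array([ 0.163, -0.603,  0.242]), 'ee_rot': array([ 0.991,  0.132, -0.   , -0.001]), 'ft_force': array([ 0.588,  0.199, -0.053]), 'torque': array([ 0.039,  0.033, -0.009]), 'grasp_force': np.float64(0.0), 'grip_width': np.float64(1.0)}
scene 384.3685475520668 325.5214007050609 206.19202770482164 -0.014373552067891596 [[ 0.69582401  0.71809859  0.01278142]
 [ 0.51695935 -0.48841121 -0.70299894]
 [-0.49857996  0.49577102 -0.71107603]] [-0.46302198 -0.16476493  1.3327873 ]
top 364.62633815496366 321.4261880160866 203.500994717452 -0.015130991216676208 [[-2.45530060e-03 -9.99996546e-01  9.37750684e-04]
 [-9.77839602e-01  2.20458543e-03 -2.09343862e-01]
 [ 2.09341071e-01 -1.43097187e-03 -9.77841638e-01]] [0.11417672 0.54766992 0.97567769]
```

View pics/scene0.png

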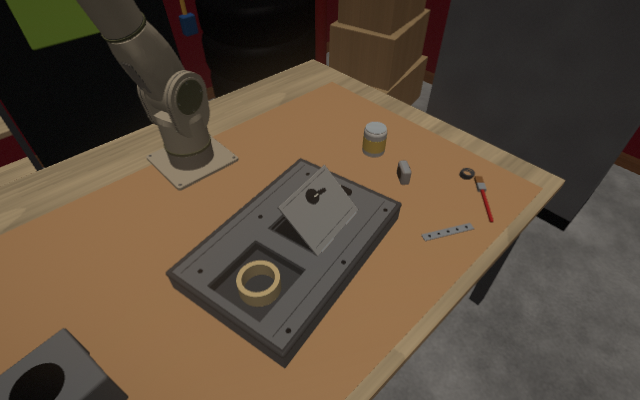

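View pics/top0.png

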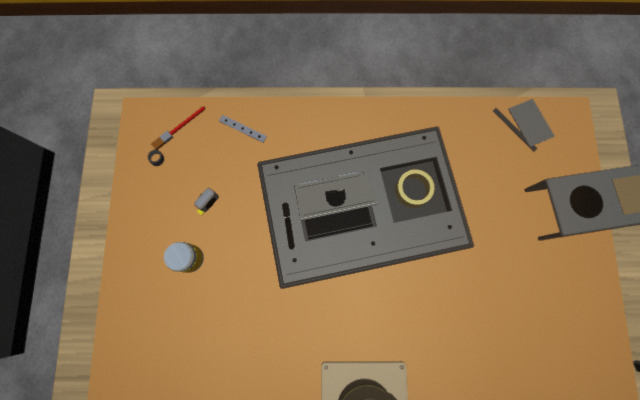

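The scene view shows the hatch open, with the knob at about (315,195). In the top view the trim runs from (260,130) to (470,285), the hatch is around (337,195) with the knob at (335,197), and the marker is at (288,225). Next I'll measure these from depth.

```bash
cat > h.py <<'E'
import numpy as np, cv2
from scipy.spatial.transform import Rotation as Ro
def cloud(c):
    v,u=np.mgrid[0:400,0:640].astype(float)
    K=np.array([[float(c["fx"]),0,float(c["cx"])],[0,float(c["fy"]),float(c["cy"])],[0,0,1]])
    n=cv2.undistortPoints(np.stack([u.ravel(),v.ravel()],1)[:,None],K,np.array([float(c["k1"]),0,0,0]))[:,0]
    z=c["range_z"].ravel().astype(float)
    P=np.c_[n*z[:,None],z]
    X=(P-c["t"])@c["R"]; X[z==0]=np.nan
    return X.reshape(400,640,3)
E
python3 - <<'E'
from h import *
for n in("top","scene"):
    c=np.load(n+".npz"); X=cloud(c); hsv=cv2.cvtColor(c["color"],cv2.COLOR_RGB2HSV)
    p=X.reshape(-1,3); x,y,z=p.T
    reg=(x>.3)&(x<.95)&(y>-.4)&(y<.45)&(hsv[...,1].ravel()<60)
    f=reg&(z>.055)&(z<.08)
    m=f.reshape(400,640).astype(np.uint8); m=cv2.morphologyEx(m,cv2.MORPH_OPEN,np.ones((3,3)))
    _,lab,st,_=cv2.connectedComponentsWithStats(m); k=1+np.argmax(st[1:,4]); q=p[(lab==k).ravel()]
    (cx,cy),s,a=cv2.minAreaRect(q[:,:2].astype(np.float32)); bx=cv2.boxPoints(((cx,cy),s,a))
    a=np.deg2rad(a); a=a if s[0]<s[1] else a-np.pi/2
    a=(a+np.pi/2)%np.pi-np.pi/2
    print(n,"trim",cx,cy,s,"yaw",a,"z",np.median(q[:,2]))
    Rz=np.array([[np.cos(a),-np.sin(a)],[np.sin(a),np.cos(a)]])
    L=p.copy(); L[:,:2]=(p[:,:2]-[cx,cy])@Rz
    V=c["color"].max(2).ravel()
    h=(L[:,0]>-.12)&(L[:,0]<.1)&(L[:,1]>-.02)&(L[:,1]<.18)&(L[:,2]>.075)
    A=L[h]; V_=V[h]
    w=np.ones(len(A),bool)
    for i in range(15):
        g=np.linalg.lstsq(np.c_[A[w][:,:2],np.ones(w.sum())],A[w][:,2],rcond=None)[0]
        n_=np.array([-g[0],-g[1],1]); n_/=np.linalg.norm(n_)
        d=(A-[0,0,g[2]])@n_; w=abs(d)<(.02 if i<4 else .004)
    th=np.arctan2(n_[0]*-1,n_[2]); print("hatch normal",n_,"th",np.arctan(-g[0]),len(A),w.sum(), "ext",A[w].min(0),A[w].max(0))
    k=(d>.012)&(d<.045)&(V_<90); B=A[k]; D=d[k]
    print("knob n",k.sum(),"dmax",np.percentile(D,95),"mean",B.mean(0))
    T=B[D>.024]; 
    # hatch plane coords about hinge x=.09,z=.061
    t=np.arctan(-g[0]); ux=np.array([np.cos(t),0,-np.sin(t)])
    s_=(T-[.09,0,.061])@ux; print("top pts",len(T),"along",s_.min(),s_.max(),"y",T[:,1].min(),T[:,1].max(), "d off",(np.array([.09,0,.061])-[0,0,g[2]])@n_)
    if len(T)>5: print("wing PCA",np.linalg.svd(np.c_[s_,T[:,1]]-[s_.mean(),T[:,1].mean()],full_matrices=False)[1:], s_.mean(),T[:,1].mean())
    mk=(V<60)&(L[:,0]>-.2)&(L[:,0]<.2)&(L[:,1]>.18)&(L[:,1]<.26)&(L[:,2]>.073)
    if mk.sum(): print("marker",L[mk].min(0),L[mk].max(0))
E
python3 - <<'E'
import cv2
a=cv2.imread('pics/scene0.png')[150:260,255:385];cv2.imwrite('pics/c.png',cv2.resize(a,None,fx=5,fy=5,interpolation=cv2.INTER_CUBIC))
E
```

```text
top trim 0.5473041534423828 -0.003279954195022583 (0.360099196434021, 0.5386449098587036) yaw 0.2049236046236289 z 0.06518038702436926
hatch normal [6.74260994e-01 2.44696722e-04 7.38493095e-01] th 0.7399635774709243 2453 2166 ext [-0.02973351 -0.0199288   0.07500371] [0.0837461  0.17905722 0.17555433]
knob n 168 dmax 0.03430991277342455 mean [0.01796554 0.0799076  0.16602097]
top pts 90 along -0.12971974989040164 -0.11464164723042136 y 0.055693580562441725 0.10393278639448714 d off -0.004340472475512336
wing PCA (array([0.13401937, 0.02235976]), array([[ 0.16033636,  0.98706244],
       [ 0.98706244, -0.16033636]])) -0.12333343068965835 0.08032982793269444
marker [-0.0841621   0.20612908  0.07343941] [0.04242428 0.22609771 0.08714106]
scene trim 0.5498707294464111 -0.006936013698577881 (0.36393386125564575, 0.5422928929328918) yaw 0.2046921259906307 z 0.06485799587271163
hatch normal [6.75494898e-01 1.16356096e-04 7.37364652e-01] th 0.7416356734631216 3392 3209 ext [-0.02941601 -0.01922991  0.07500941] [0.08210438 0.17999253 0.17422865]
knob n 79 dmax 0.03585500206733184 mean [0.02135571 0.0765616  0.16711908]
top pts 62 along -0.12915710376899353 -0.11322277729207235 y 0.0558062818256582 0.1058628271119089 d off -0.0025545961473168732
wing PCA (array([0.12243886, 0.02432249]), array([[-0.1373452 , -0.99052324],
       [-0.99052324,  0.1373452 ]])) -0.12158485581678018 0.08006214794756676
marker [0.00788125 0.20711431 0.07385545] [0.04407947 0.22489456 0.0847252 ]
```

View pics/c.png

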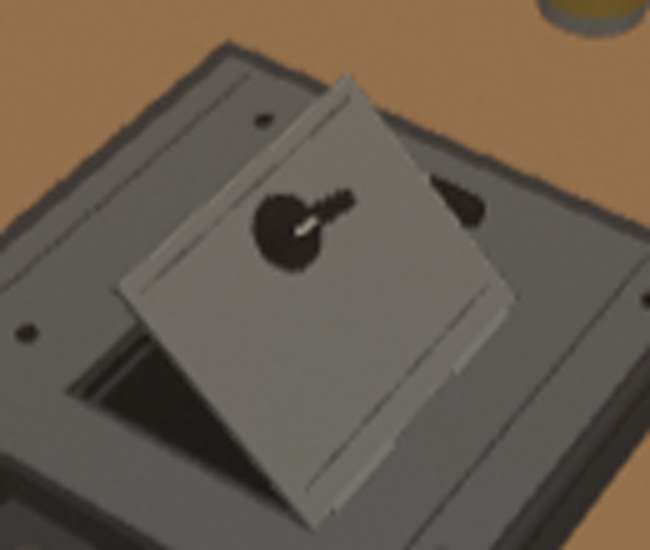

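```bash
cat >> h.py <<'E'
from workcell import get_obs, tip_reach
C=np.array([.5486,-.005]); YAW=.2048
def w(lx,ly,z):
    c,s=np.cos(YAW),np.sin(YAW); return np.array([C[0]+c*lx-s*ly, C[1]+s*lx+c*ly, z])
def plan(pts, yaws=None):
    "pts world TCP; yaws = world yaw of tool y (closing) axis; prints tool-frame deltas"
    o=get_obs(); R=Ro.from_quat(o["ee_rot"])
    print("t",round(float(o["clock"]),2),"pos",np.round(o["position"],4),"yaw_y",round(np.arctan2(*R.as_matrix()[[1,0],1]),3),"F",np.round(o["ft_force"],1),"T",np.round(o["torque"],2),"grip",o["grip_width"],o["grasp_force"], "q7",o["joint_pos"][6])
    for i,p in enumerate(pts):
        r=""
        if yaws is not None:
            y=yaws[i]; G=np.array([[-np.sin(y)*-1,np.cos(y),0]]) 
            ty=np.array([np.cos(y),np.sin(y),0]); tz=np.array([0,0,-1.]); tx=np.cross(ty,tz)
            r=np.round((R.inv()*Ro.from_matrix(np.c_[tx,ty,tz])).as_rotvec(),4)
        print(np.round(p,4),"->",np.round(R.inv().apply(p-o["position"]),4),r)
E
python3 - <<'E'
from h import *
try: print(tip_reach())
except TypeError: print(tip_reach)
y=.055
plan([np.array([.40,-.35,.30]),w(0,.033,.30),w(0,.033,.20)],[y]*3)
E
```

```text
0.011
t 0.1 pos [ 0.1629 -0.6031  0.2416] yaw_y -1.307 F [ 0.1 -0.1  0.5] T [ 0.04 -0.02 -0.02] grip 0.9969186358424477 0.0 q7 -0.08846989209410046
[ 0.4  -0.35  0.3 ] -> [ 0.2949 -0.1825 -0.0582] [-1.1000e-03 -8.0000e-04 -1.3619e+00]
[0.5419 0.0273 0.3   ] -> [ 0.5303 -0.5098 -0.0578] [-1.1000e-03 -8.0000e-04 -1.3619e+00]
[0.5419 0.0273 0.2   ] -> [ 0.5303 -0.5096  0.0422] [-1.1000e-03 -8.0000e-04 -1.3619e+00]
```

Units first: turns go in shares of 2 rad. So -1.362 rad / 2 = -0.681.

move_arm --plan '[{"delta_pos":[0.06,-0.037,-0.02],"turn":[0,0,-0.09],"fingers":1},{"delta_pos":[0.11,-0.07,-0.035],"turn":[0,0,-0.18],"fingers":1},{"delta_pos":[0.16,-0.1,-0.05],"turn":[0,0,-0.27],"fingers":1},{"delta_pos":[0.21,-0.13,-0.058],"turn":[0,0,-0.36],"fingers":1},{"delta_pos":[0.255,-0.16,-0.058],"turn":[0,0,-0.45],"fingers":1},{"delta_pos":[0.295,-0.1825,-0.058],"turn":[0,0,-0.54],"fingers":1},{"delta_pos":[0.33,-0.23,-0.058],"turn":[0,0,-0.6],"fingers":1},{"delta_pos":[0.365,-0.28,-0.058],"turn":[0,0,-0.65],"fingers":1},{"delta_pos":[0.4,-0.325,-0.058],"turn":[0,0,-0.681],"fingers":1},{"delta_pos":[0.435,-0.37,-0.058],"turn":[0,0,-0.681],"fingers":1},{"delta_pos":[0.47,-0.42,-0.058],"turn":[0,0,-0.681],"fingers":1},{"delta_pos":[0.5,-0.465,-0.058],"turn":[0,0,-0.681],"fingers":1}]'

```text
clock: 1.6
position: [0.5247, -0.022, 0.3002]
ee_rot: [0.687, 0.726, -0.0, 0.0]
ft_force: [0.7, -0.8, 0.4]
grip_width: -0.001
grasp_force: 0.0
```

```bash
python3 - <<'E'
from h import *
y=.055
P=[w(0,.033,.28)]
for th in (.74,.6,.45,.3,.15,.05):
    s=.145; P.append(w(.09-s*np.cos(th)+.004*np.sin(th)+.013, .033, .061+s*np.sin(th)+.004*np.cos(th)+.011))
plan(P,[y]*7)
E
```

```text
t 1.6 pos [ 0.5247 -0.022   0.3002] yaw_y 0.055 F [ 0.7 -0.8  0.4] T [ 0.06 -0.08 -0.05] grip -0.0012863183632556632 0.0 q7 -0.060382704273979744
[0.5419 0.0273 0.28  ] -> [0.0482 0.0199 0.0202] [-0.0001  0.0001  0.0004]
[0.5405 0.027  0.1727] -> [0.048  0.0186 0.1275] [-0.0001  0.0001  0.0004]
[0.5278 0.0244 0.1572] -> [0.0461 0.0057 0.143 ] [-0.0001  0.0001  0.0004]
[0.5166 0.0221 0.1387] -> [ 0.0444 -0.0056  0.1615] [-0.0001  0.0001  0.0004]
[0.5083 0.0203 0.1187] -> [ 0.0431 -0.014   0.1815] [-0.0001  0.0001  0.0004]
[0.5029 0.0192 0.0976] -> [ 0.0423 -0.0194  0.2026] [-0.0001  0.0001  0.0004]
[0.5011 0.0188 0.0832] -> [ 0.0421 -0.0212  0.2169] [-0.0001  0.0001  0.0004]
```

move_arm --plan '[{"delta_pos":[0.048,0.0195,0.03],"turn":[0,0,0],"fingers":1},{"delta_pos":[0.048,0.0195,0.08],"turn":[0,0,0],"fingers":1},{"delta_pos":[0.048,0.019,0.11],"turn":[0,0,0],"fingers":1},{"delta_pos":[0.048,0.0186,0.125],"turn":[0,0,0],"fingers":1},{"delta_pos":[0.047,0.012,0.135],"turn":[0,0,0],"fingers":1},{"delta_pos":[0.046,0.0057,0.143],"turn":[0,0,0],"fingers":1},{"delta_pos":[0.045,0,0.152],"turn":[0,0,0],"fingers":1},{"delta_pos":[0.0444,-0.0056,0.1615],"turn":[0,0,0],"fingers":1},{"delta_pos":[0.0437,-0.01,0.1715],"turn":[0,0,0],"fingers":1},{"delta_pos":[0.0431,-0.014,0.1815],"turn":[0,0,0],"fingers":1},{"delta_pos":[0.0427,-0.017,0.192],"turn":[0,0,0],"fingers":1},{"delta_pos":[0.0423,-0.0194,0.2026],"turn":[0,0,0],"fingers":1}]'

```text
clock: 3.1
position: [0.5025, 0.017, 0.0969]
ee_rot: [0.687, 0.726, -0.0, -0.0]
ft_force: [-0.1, -0.2, 1.6]
grip_width: -0.0
grasp_force: 0.5
```

move_arm --plan '[{"delta_pos":[0,-0.001,0.005],"fingers":1,"turn":[0,0,0]},{"delta_pos":[0,-0.001,0.01],"fingers":1,"turn":[0,0,0]},{"delta_pos":[0,-0.001,0.014],"fingers":1,"turn":[0,0,0]},{"delta_pos":[0,-0.001,0.0165],"fingers":1,"turn":[0,0,0]},{"delta_pos":[0,-0.001,0.0165],"fingers":1,"turn":[0,0,0]}]'

```text
clock: 3.72
position: [0.5018, 0.0171, 0.0811]
ee_rot: [0.687, 0.726, 0.0, -0.0]
ft_force: [-0.3, -0.2, -0.5]
grip_width: -0.004
grasp_force: 0.0
```

move_arm --plan '[{"delta_pos":[0,0,-0.05],"fingers":1,"turn":[0,0,0]},{"delta_pos":[0,0,-0.1],"fingers":0.4,"turn":[0,0,0]},{"delta_pos":[-0.06,0,-0.12],"fingers":0.4,"turn":[0,0,0]},{"delta_pos":[-0.12,0,-0.12],"fingers":0.4,"turn":[0,0,0]},{"delta_pos":[-0.18,0,-0.12],"fingers":0.4,"turn":[0,0,0]},{"delta_pos":[-0.18,0,-0.12],"fingers":0.4,"turn":[0,0,0]}]'

```text
clock: 4.47
position: [0.5109, -0.1683, 0.2009]
ee_rot: [0.69, 0.723, -0.001, 0.0]
ft_force: [-0.0, 1.1, 0.5]
grip_width: 0.604
grasp_force: 0.0
```

```bash
python3 - <<'E'
from h import *
from workcell import camera
for n in("top","scene"):
    c=camera(n); cv2.imwrite(f"pics/{n}1.png",c["color"][...,::-1]); np.savez(n+"1.npz",**c); X=cloud(c)
    p=X.reshape(-1,3); a=YAW; Rz=np.array([[np.cos(a),-np.sin(a)],[np.sin(a),np.cos(a)]])
    L=p.copy(); L[:,:2]=(p[:,:2]-C)@Rz; V=c["color"].max(2).ravel()
    h=(L[:,0]>-.07)&(L[:,0]<.085)&(L[:,1]>-.015)&(L[:,1]<.175)&(L[:,2]>.05)&(L[:,2]<.08)&(V>75)
    A=L[h]; g,*_=np.linalg.lstsq(np.c_[A[:,:2],np.ones(len(A))],A[:,2],rcond=None); r=A[:,2]-np.c_[A[:,:2],np.ones(len(A))]@g
    m=abs(r)<.004; g,*_=np.linalg.lstsq(np.c_[A[m][:,:2],np.ones(m.sum())],A[m][:,2],rcond=None)
    print(n,"theta",-g[0],g[1],"edge z",g@[-.07,.08,1])
    k=(L[:,0]>-.08)&(L[:,0]<.02)&(L[:,1]>.03)&(L[:,1]<.13)&(L[:,2]>.088)&(L[:,2]<.11)
    T=L[k]; print(k.sum(),T.mean(0),T.min(0),T.max(0)); (cx,cy),s,an=cv2.minAreaRect(T[:,:2].astype(np.float32)); print("rect",cx,cy,s,an)
    v=np.linalg.svd(T[:,:2]-T[:,:2].mean(0))[2][0]; print("knob ang",np.arctan2(v[0],v[1]))
    mk=(V<60)&(L[:,0]>-.2)&(L[:,0]<.2)&(L[:,1]>.18)&(L[:,1]<.26)&(L[:,2]>.073)
    print("marker",L[mk].min(0),L[mk].max(0))
im=cv2.imread("pics/top1.png")[120:300,240:490]; cv2.imwrite("pics/c1.png",cv2.resize(im,None,fx=3,fy=3))
E
```

```text
top theta 0.03525067805450525 0.00010532618423601814 edge z 0.07055772831434573
83 [-0.03082487  0.08206304  0.10063858] [-0.0378419   0.05637453  0.08976491] [-0.02325679  0.1057003   0.10606413]
rect -0.030251696705818176 0.08111050724983215 (0.04887690022587776, 0.010520640760660172) 80.16496276855469
knob ang 0.1426411963401297
marker [-0.08506055  0.20837383  0.07319198] [0.04095488 0.22797836 0.0859583 ]
scene theta 0.03310708386003293 -0.0007592918733398402 edge z 0.06978396965954452
95 [-0.02749161  0.0756859   0.0980223 ] [-0.03783746  0.05327899  0.08809213] [-0.02085886  0.10425364  0.10538664]
rect -0.029159225523471832 0.07875461876392365 (0.05176376923918724, 0.011421908624470234) 82.20282745361328
knob ang -2.9573758541078767
marker [-0.0834996   0.20507052  0.07314839] [0.04391392 0.22632913 0.08521877]
```

View pics/c1.png

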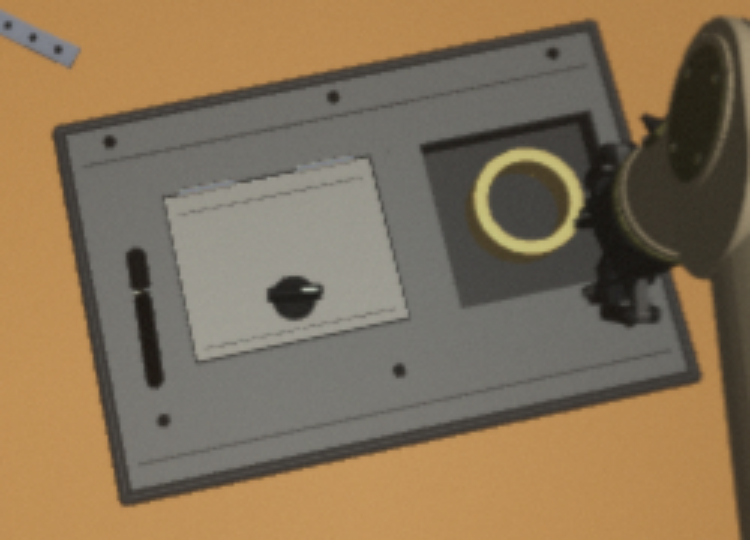

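```bash
python3 - <<'E'
from h import *
plan([w(-.0297,.08,.2),w(-.0297,.08,.086)],[.05]*2)
E
```

```text
t 4.58 pos [ 0.5116 -0.1627  0.2012] yaw_y 0.054 F [0.9 0.3 0.1] T [ 0.06  0.02 -0.01] grip 0.5997436080803772 0.0 q7 0.17257888685738568
[0.5033 0.0673 0.2   ] -> [0.2301 0.004  0.0013] [ 0.0001 -0.0005  0.004 ]
[0.5033 0.0673 0.086 ] -> [0.2301 0.004  0.1153] [ 0.0001 -0.0005  0.004 ]
```

To row units: 0.004 rad / 2 = 0.002.

move_arm --plan '[{"delta_pos":[0.06,0.001,0],"turn":[0,0,0.002],"fingers":0.4},{"delta_pos":[0.12,0.002,0],"turn":[0,0,0.002],"fingers":0.4},{"delta_pos":[0.18,0.003,0],"turn":[0,0,0.002],"fingers":0.4},{"delta_pos":[0.22,0.004,0],"turn":[0,0,0.002],"fingers":0.4},{"delta_pos":[0.23,0.004,0.02],"turn":[0,0,0.002],"fingers":0.4},{"delta_pos":[0.23,0.004,0.05],"turn":[0,0,0.002],"fingers":0.4},{"delta_pos":[0.23,0.004,0.08],"turn":[0,0,0.002],"fingers":0.4},{"delta_pos":[0.23,0.004,0.095],"turn":[0,0,0.002],"fingers":0.4},{"delta_pos":[0.23,0.004,0.11],"turn":[0,0,0.002],"fingers":0.4},{"delta_pos":[0.23,0.004,0.1155],"turn":[0,0,0.002],"fingers":0.4},{"delta_pos":[0.23,0.004,0.1155],"turn":[0,0,0.002],"fingers":0.4}]'

```text
clock: 5.95
position: [0.5031, 0.0673, 0.0859]
ee_rot: [0.689, 0.725, 0.0, 0.0]
ft_force: [-0.8, -1.2, -0.3]
grip_width: 0.599
grasp_force: 0.0
```

```bash
python3 - <<'E'
from h import *
plan([w(-.0297,.08,.086)],[.05])
E
```

```text
t 5.95 pos [0.5031 0.0673 0.0859] yaw_y 0.051 F [-0.8 -1.2 -0.3] T [-0.03 -0.02 -0.01] grip 0.5988544891167319 0.0 q7 -0.37252105026540944
[0.5033 0.0673 0.086 ] -> [-0.      0.0001 -0.0001] [ 0.0002 -0.      0.0011]
```

move_arm --plan '[{"fingers":0.7,"delta_pos":[0,0,0],"turn":[0,0,0]},{"fingers":1,"delta_pos":[0,0,0],"turn":[0,0,0]},{"fingers":1,"delta_pos":[0,0,0],"turn":[0,0,0]},{"fingers":1,"delta_pos":[0,0,0],"turn":[0,0,0]},{"fingers":1,"delta_pos":[0,0,0],"turn":[0,0,0]},{"fingers":1,"delta_pos":[0,0,0],"turn":[0,0,0]}]' --force 40

```text
clock: 6.7
position: [0.5012, 0.067, 0.0853]
ee_rot: [0.689, 0.725, -0.002, -0.001]
ft_force: [-6.7, -1.3, 3.4]
grip_width: 0.106
grasp_force: 42.0
```

```bash
python3 - <<'E'
from h import *
plan([])
E
```

```text
t 6.7 pos [0.5012 0.067  0.0853] yaw_y 0.051 F [-6.7 -1.3  3.4] T [-0.08  1.86  0.08] grip 0.10648464545300482 42.02925145626068 q7 -0.3724305400051005
```

move_arm --plan '[{"fingers":1,"delta_pos":[0,-0.0015,0.001],"turn":[0,0,0]},{"fingers":1,"delta_pos":[0,-0.003,0.002],"turn":[0,0,0]},{"fingers":1,"delta_pos":[0,-0.003,0.003],"turn":[0,0,0]},{"fingers":1,"delta_pos":[0,-0.003,0.004],"turn":[0,0,0]},{"fingers":1,"delta_pos":[0,-0.003,0.004],"turn":[0,0,0]}]' --force 50

```text
clock: 7.32
position: [0.5008, 0.0669, 0.0828]
ee_rot: [0.689, 0.725, 0.0, 0.001]
ft_force: [-4.7, -2.7, 12.7]
grip_width: 0.108
grasp_force: 52.2
```

move_arm --plan '[{"fingers":1,"delta_pos":[0,0,0.001],"turn":[0,0,0]},{"fingers":1,"delta_pos":[0,0,0.002],"turn":[0,0,0]},{"fingers":1,"delta_pos":[0,0,0.002],"turn":[0,0,0]}]'

```text
clock: 7.7
position: [0.5007, 0.067, 0.0819]
ee_rot: [0.689, 0.725, 0.0, 0.001]
ft_force: [-12.8, -4.1, 29.2]
grip_width: 0.108
grasp_force: 55.1
```

To row units: 0.4 rad / 2 = 0.2.

move_arm --plan '[{"fingers":1,"delta_pos":[0,-0.0015,-0.001],"turn":[0,0,0]},{"fingers":1,"delta_pos":[0,-0.0015,-0.001],"turn":[0,0,0.04]},{"fingers":1,"delta_pos":[0,-0.0015,-0.001],"turn":[0,0,0.08]},{"fingers":1,"delta_pos":[0,-0.0015,-0.001],"turn":[0,0,0.12]},{"fingers":1,"delta_pos":[0,-0.0015,-0.001],"turn":[0,0,0.16]},{"fingers":1,"delta_pos":[0,-0.0015,-0.001],"turn":[0,0,0.2]},{"fingers":1,"delta_pos":[0,-0.0015,-0.001],"turn":[0,0,0.2]}]'

```text
clock: 8.57
position: [0.5001, 0.067, 0.0825]
ee_rot: [0.82, 0.573, 0.001, 0.001]
ft_force: [-2.5, -1.2, 15.6]
grip_width: 0.108
grasp_force: 52.8
```

```bash
python3 - <<'E'
from h import *
plan([])
E
```

```text
t 8.57 pos [0.5001 0.067  0.0825] yaw_y -0.351 F [-2.5 -1.2 15.6] T [-0.34  0.69 -0.09] grip 0.10754849314830454 52.75766909122467 q7 -0.7542860238475161
```

To row units: 0.1 rad / 2 = 0.05.

move_arm --plan '[{"fingers":1,"delta_pos":[0,0,0.0008],"turn":[0,0,0]},{"fingers":1,"delta_pos":[0,0,0.0008],"turn":[0,0,0.025]},{"fingers":1,"delta_pos":[0,0,0.0008],"turn":[0,0,0.05]},{"fingers":1,"delta_pos":[0,0,0.0008],"turn":[0,0,0.05]}]'

```text
clock: 9.07
position: [0.5, 0.067, 0.082]
ee_rot: [0.847, 0.532, 0.001, 0.001]
ft_force: [-6.1, -1.8, 21.2]
grip_width: 0.109
grasp_force: 53.7
```

```bash
python3 - <<'E'
from h import *
plan([])
E
```

```text
t 9.07 pos [0.5   0.067 0.082] yaw_y -0.45 F [-6.1 -1.8 21.2] T [-0.38  1.3  -0.06] grip 0.109183803774751 53.694108724594116 q7 -0.8495026956146471
```

To row units: 0.08 rad / 2 = 0.04.

move_arm --plan '[{"fingers":1,"delta_pos":[0,0,0],"turn":[0,0,0.02]},{"fingers":1,"delta_pos":[0,0,0],"turn":[0,0,0.04]},{"fingers":1,"delta_pos":[0,0,0],"turn":[0,0,0.06]},{"fingers":1,"delta_pos":[0,0,0],"turn":[0,0,0.06]}]'

```text
clock: 9.57
position: [0.4999, 0.0671, 0.082]
ee_rot: [0.877, 0.48, 0.001, 0.001]
ft_force: [-7.3, -1.7, 21.6]
grip_width: 0.106
grasp_force: 53.8
```

```bash
python3 - <<'E'
from h import *
plan([])
E
```

```text
t 9.57 pos [0.4999 0.0671 0.082 ] yaw_y -0.57 F [-7.3 -1.7 21.6] T [-0.34  1.47 -0.11] grip 0.10580576429957893 53.77491652965546 q7 -0.9634082132301147
```

To row units: 0.1 rad / 2 = 0.05.

move_arm --plan '[{"fingers":1,"delta_pos":[0,0,0],"turn":[0,0,0.02]},{"fingers":1,"delta_pos":[0,0,0],"turn":[0,0,0.04]},{"fingers":1,"delta_pos":[0,0,0],"turn":[0,0,0.05]},{"fingers":1,"delta_pos":[0,0,0],"turn":[0,0,0.05]}]'

```text
clock: 10.07
position: [0.4998, 0.0671, 0.082]
ee_rot: [0.9, 0.436, 0.001, 0.001]
ft_force: [-7.9, -1.6, 22.0]
grip_width: 0.108
grasp_force: 53.8
```

```bash
python3 - <<'E'
from h import *
plan([])
E
```

```text
t 10.07 pos [0.4998 0.0671 0.082 ] yaw_y -0.669 F [-7.9 -1.6 22. ] T [-0.32  1.55 -0.06] grip 0.10821951251489625 53.83782684803009 q7 -1.058219967320985
```

To row units: 0.08 rad / 2 = 0.04.

move_arm --plan '[{"fingers":1,"delta_pos":[0,0,0],"turn":[0,0,0.02]},{"fingers":1,"delta_pos":[0,0,0],"turn":[0,0,0.04]},{"fingers":1,"delta_pos":[0,0,0],"turn":[0,0,0.06]}]'

```text
clock: 10.45
position: [0.4997, 0.0672, 0.082]
ee_rot: [0.925, 0.381, 0.001, 0.001]
ft_force: [-8.6, -0.4, 23.0]
grip_width: 0.107
grasp_force: 53.9
```

```bash
sed -i 's/"q7",/"tau7",o["tau"][6],"q7",/' h.py; python3 - <<'E'
from h import *
plan([])
E
```

```text
t 10.45 pos [0.4997 0.0672 0.082 ] yaw_y -0.79 F [-8.6 -0.4 23. ] T [-0.33  1.68  0.22] grip 0.1068277296220488 53.92064452171326 tau7 0.46019663102924824 q7 -1.173429014783074
```

To row units: 0.06 rad / 2 = 0.03.

move_arm --plan '[{"fingers":1,"delta_pos":[0,0,0],"turn":[0,0,0.015]},{"fingers":1,"delta_pos":[0,0,0],"turn":[0,0,0.03]}]'

```text
clock: 10.7
position: [0.4996, 0.0672, 0.082]
ee_rot: [0.936, 0.353, 0.001, 0.001]
ft_force: [-9.0, -1.8, 22.3]
grip_width: 0.105
grasp_force: 53.9
```

```bash
python3 - <<'E'
from h import *
plan([])
E
```

```text
t 10.7 pos [0.4996 0.0672 0.082 ] yaw_y -0.85 F [-9.  -1.8 22.3] T [-0.3   1.7   0.31] grip 0.10494595146108875 53.92405092716217 tau7 0.1844887901097536 q7 -1.2302651634910782
```

```bash
python3 - <<'E'
from h import *
from workcell import camera
for i in range(5):
    camera("top"); o=get_obs(); print(np.round(o["torque"],2),np.round(o["ft_force"],1),round(o["tau"][6],2),np.round(o["position"],4))
E
```

```text
[-0.21  1.62  0.03] [-8.6 -2.3 22.8] 0.19 [0.4996 0.0672 0.082 ]
[-0.16  1.68 -0.06] [-8.7 -1.9 22.3] -0.34 [0.4996 0.0672 0.082 ]
[-0.17  1.62  0.01] [-8.2 -0.9 22.2] -0.07 [0.4996 0.0672 0.0819]
[-0.13  1.67 -0.02] [-8.1 -2.1 22. ] 0.03 [0.4996 0.0672 0.0819]
[-0.11  1.7  -0.05] [-8.5 -1.2 22.6] 0.05 [0.4996 0.0672 0.0819]
```

To row units: 0.06 rad / 2 = 0.03.

move_arm --plan '[{"fingers":1,"delta_pos":[0,0,0],"turn":[0,0,0.015]},{"fingers":1,"delta_pos":[0,0,0],"turn":[0,0,0.03]}]'

```text
clock: 11.2
position: [0.4995, 0.0672, 0.0819]
ee_rot: [0.946, 0.325, 0.001, 0.001]
ft_force: [-9.7, -2.4, 22.4]
grip_width: 0.106
grasp_force: 53.9
```

```bash
cat > s.py <<'E'
from h import *
from workcell import camera
plan([])
for i in range(3):
    camera("top"); o=get_obs(); print(np.round(o["torque"],2),np.round(o["ft_force"],1),round(o["tau"][6],2),np.round(o["position"],4))
E
python3 s.py
```

```text
t 11.2 pos [0.4995 0.0672 0.0819] yaw_y -0.909 F [-9.7 -2.4 22.4] T [-0.21  1.65  0.37] grip 0.10635413853974471 53.8760107755661 tau7 0.11917044874280691 q7 -1.2874174311920563
[-0.11  1.63  0.08] [-9.7 -1.7 21.9] 0.16 [0.4995 0.0672 0.0819]
[-0.1   1.61 -0.01] [-9.1 -2.  22.4] -0.34 [0.4995 0.0672 0.0819]
[-0.02  1.67 -0.06] [-9.1 -0.7 22.3] -0.07 [0.4995 0.0672 0.0819]
```

move_arm --plan '[{"fingers":1,"delta_pos":[0,-0.001,-0.001],"turn":[0,0,0]},{"fingers":1,"delta_pos":[0,-0.001,-0.0015],"turn":[0,0,0]},{"fingers":1,"delta_pos":[0,-0.001,-0.0015],"turn":[0,0,0]}]'

```text
clock: 11.72
position: [0.4992, 0.0673, 0.0821]
ee_rot: [0.946, 0.325, 0.001, 0.001]
ft_force: [3.6, -3.7, 4.6]
grip_width: 0.106
grasp_force: 51.3
```

```bash
python3 s.py
```

```text
t 11.72 pos [0.4992 0.0673 0.0821] yaw_y -0.91 F [ 3.6 -3.7  4.6] T [-0.67 -1.18 -0.07] grip 0.10575670169421662 51.25834107398987 tau7 0.024109206860885024 q7 -1.286999347840786
[-0.65 -1.17 -0.06] [ 3.2 -3.   5.8] 0.02 [0.4992 0.0673 0.0821]
[-0.63 -1.18  0.02] [ 3.4 -4.   5.1] 0.02 [0.4992 0.0673 0.0821]
[-0.66 -1.18 -0.02] [ 3.5 -3.3  5.1] 0.02 [0.4992 0.0673 0.0821]
```

The hatch now stays down under light pressure, so the tongue has engaged. I'll turn a little more to check that the knob is firm.

To row units: 0.02 rad / 2 = 0.01.

move_arm --plan '[{"fingers":1,"delta_pos":[0,0.0003,0],"turn":[0,0,0.01]},{"fingers":1,"delta_pos":[0,0.0003,0],"turn":[0,0,0.02]}]'

```text
clock: 12.12
position: [0.4991, 0.0673, 0.082]
ee_rot: [0.952, 0.306, 0.001, 0.0]
ft_force: [3.8, -3.0, 7.7]
grip_width: 0.108
grasp_force: 51.7
```

```bash
python3 s.py
```

```text
t 12.12 pos [0.4991 0.0673 0.082 ] yaw_y -0.949 F [ 3.8 -3.   7.7] T [-0.66 -0.94  0.43] grip 0.10750364783021102 51.650497913360596 tau7 -0.019832899561151862 q7 -1.3250505446806475
[-0.58 -0.9   0.37] [ 3.  -3.7  6.3] -0.15 [0.4991 0.0673 0.082 ]
[-0.52 -0.92  0.25] [ 2.9 -3.5  7.2] -0.53 [0.4991 0.0673 0.082 ]
[-0.52 -0.86  0.26] [ 3.4 -2.6  5.2] -0.34 [0.4991 0.0673 0.082 ]
```

move_arm --plan '[{"fingers":0.5,"delta_pos":[0,0,0],"turn":[0,0,0]},{"fingers":0.5,"delta_pos":[0,0,0],"turn":[0,0,0]},{"fingers":0.5,"delta_pos":[0,0,0],"turn":[0,0,0]},{"fingers":0.5,"delta_pos":[0,0,0],"turn":[0,0,0]},{"fingers":0.5,"delta_pos":[0,0,-0.02],"turn":[0,0,0]},{"fingers":0.5,"delta_pos":[0,0,-0.05],"turn":[0,0,0]},{"fingers":0.5,"delta_pos":[0,0,-0.1],"turn":[0,0,0]},{"fingers":0.5,"delta_pos":[0.05,-0.03,-0.13],"turn":[0,0,0]},{"fingers":0.5,"delta_pos":[0.05,-0.09,-0.14],"turn":[0,0,0]}]'

```text
clock: 13.4
position: [0.4885, 0.1708, 0.2229]
ee_rot: [0.953, 0.304, 0.001, -0.001]
ft_force: [-0.7, 0.9, -1.0]
grip_width: 0.498
grasp_force: 0.0
```

```bash
python3 - <<'E'
from h import *
plan([w(-.03,-.17,.24)])
E
```

```text
t 13.4 pos [0.4885 0.1708 0.2229] yaw_y -0.952 F [-0.7  0.9 -1. ] T [ 0.08 -0.03  0.  ] grip 0.4982513521779054 0.0 tau7 1.520465835928917 q7 -1.4607074475567028
[ 0.5538 -0.1775  0.24  ] -> [-0.1488  0.3217 -0.0177]
```

move_arm --plan '[{"fingers":0.5,"delta_pos":[-0.025,0.053,-0.01],"turn":[0,0,0]},{"fingers":0.5,"delta_pos":[-0.05,0.106,-0.02],"turn":[0,0,0]},{"fingers":0.5,"delta_pos":[-0.075,0.16,-0.02],"turn":[0,0,0]},{"fingers":0.5,"delta_pos":[-0.1,0.21,-0.02],"turn":[0,0,0]},{"fingers":0.5,"delta_pos":[-0.125,0.265,-0.02],"turn":[0,0,0]},{"fingers":0.5,"delta_pos":[-0.15,0.32,-0.02],"turn":[0,0,0]},{"fingers":0.5,"delta_pos":[-0.17,0.36,-0.02],"turn":[0,0,0]},{"fingers":0.5,"delta_pos":[-0.17,0.36,-0.02],"turn":[0,0,0]}]'

```text
clock: 14.4
position: [0.557, -0.2262, 0.2404]
ee_rot: [0.953, 0.303, -0.001, 0.0]
ft_force: [-0.3, 0.3, -0.5]
grip_width: 0.501
grasp_force: 0.0
```

```bash
python3 - <<'E'
from h import *
from workcell import camera
for n in("top","scene"):
    c=camera(n); cv2.imwrite(f"pics/{n}2.png",c["color"][...,::-1]); X=cloud(c)
    p=X.reshape(-1,3); a=YAW; Rz=np.array([[np.cos(a),-np.sin(a)],[np.sin(a),np.cos(a)]])
    L=p.copy(); L[:,:2]=(p[:,:2]-C)@Rz; V=c["color"].max(2).ravel()
    h=(L[:,0]>-.065)&(L[:,0]<.085)&(L[:,1]>-.015)&(L[:,1]<.175)&(L[:,2]>.05)&(L[:,2]<.075)&(V>75)
    A=L[h]; M=np.c_[A[:,:2],np.ones(len(A))]; g=np.linalg.lstsq(M,A[:,2],rcond=None)[0]
    m=abs(A[:,2]-M@g)<.003; g=np.linalg.lstsq(M[m],A[m][:,2],rcond=None)[0]
    f=(L[:,0]>-.12)&(L[:,0]<-.08)&(L[:,1]>0)&(L[:,1]<.16)
    print(n,"theta",-g[0],"edge z",g@[-.07,.08,1],"trim face",np.nanmedian(L[f][:,2]))
    k=(L[:,0]>-.08)&(L[:,0]<.02)&(L[:,1]>.03)&(L[:,1]<.13)&(L[:,2]>.084)&(L[:,2]<.11)
    T=L[k]; v=np.linalg.svd(T[:,:2]-T[:,:2].mean(0))[2][0]; print(len(T),"knob ang",np.arctan2(v[0],v[1]), T.mean(0))
    mk=(V<60)&(L[:,0]>-.2)&(L[:,0]<.2)&(L[:,1]>.18)&(L[:,1]<.26)&(L[:,2]>.073)
    print("marker",L[mk].min(0),L[mk].max(0))
im=cv2.imread("pics/top2.png")[120:300,140:490]; cv2.imwrite("pics/c2.png",cv2.resize(im,None,fx=2.2,fy=2.2))
E
```

```text
top theta -0.0009365872015979534 edge z 0.06497636703480285 trim face 0.06496788380592011
76 knob ang -2.0117601587259832 [-0.03219948  0.08152475  0.09725241]
marker [-0.08505685  0.20862898  0.07330261] [0.04107141 0.22801815 0.08870059]
scene theta -0.00145335355997138 edge z 0.0643190384704319 trim face 0.06428654698706118
107 knob ang 1.1222859517764365 [-0.02899873  0.07744597  0.09355225]
marker [-0.08287504  0.20368637  0.07302639] [0.0432663  0.22572065 0.0842005 ]
```

View pics/c2.png

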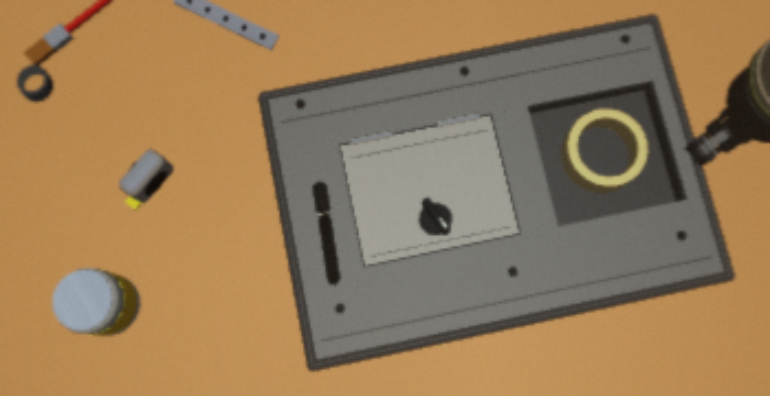

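The crop shows the hatch flush with the trim. The knob at (435,217) is turned about 1.13 rad, with its white mark pointing to the frame edge. The marker, tape roll, tape measure and tin haven't moved.

```bash
python3 -c "
from workcell import hand_in
print(hand_in())"
```

```text
the job is handed in; nothing more can be done
None
```

The hatch is closed and measures flush with the trim, the knob is latched firm at about 1.13 rad, the marker, tape roll, tape measure and tin look undisturbed, and the job was handed in at about 14.5 s.

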